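# Release the microscope stage's sloping transport lock with its square key

## Robot

A 6-joint arm with a two-finger parallel gripper is mounted at the origin on the work surface. World frame = base frame: x ahead of the robot, y to its left, z up, the work surface at z = 0. Lengths are in mm, angles in rad, forces in N, time in s.
With the tool pointing down it reaches from about 275 to 1000 mm from the base axis. Payload 8.4 kg.
Tool frame: the origin (TCP) lies midway between the tips of the shut fingers; the grasp point (between the pads) lies 19 mm behind it; z points along the fingers, y is the line along which they close (so a half turn about z gives the same grasp; the last joint's range is limited). The gripper opens to 85 mm and grips with 20 to 120 N. Pads are 22 mm wide; open, the fingers measure 114 mm over their backs; the gripper's body (76 mm by 85 mm) begins 54 mm behind the grasp point. The pads swing forward as they close: fully open they stand 13 mm farther back than shut.
Start: joints at [-1.282, 0.353, 1.633, -0, 1.155, -0.002], TCP at [179.198, -598.762, 231.281] pointing down, gripper open.
Joint ranges: [-2.63, 2.63], [-0.92, 2.1], [0.06, 2.66], [-1.3, 4.44], [0, 2.69], [-3.02, 3.02]. Speed limits (rad/s): [2.22, 2.22, 2.79, 3.14, 3.14, 3.14].

## Interface

Orientations are given as [roll, pitch, yaw] about the fixed x, y, z axes, in that order (R = Rz(yaw) Ry(pitch) Rx(roll)).
In Python, from rig import r, cams gives the robot as it stands. The module is installed in compiled form; this text tells all that it offers.
- The arm moves only by the tool send_rows, never from a script. Its argument "targets" is one flat list of numbers, 7 for each row, row after row: the shift along the tool's x, y, z in m, then the turn, a rotation vector about the tool's x, y, z in rad, then the opening, from -1 (shut) to 1 (fully open). In form: [tx, ty, tz, wx, wy, wz, fingers, tx, ty, tz, wx, wy, wz, fingers, ...]. A call has 1 to 12 rows; each row is the pose to reach, as a shift and turn from the pose commanded when the call began, along the tool's axes at that moment; what a row does not reach only later rows make up. A row lasts 1/12 s, in which the tool goes at most 41.7 mm and 7.16 degrees, less where a joint would pass 70% of its speed; a pose out of reach is approached as far as the arm can. A call with a gripper value outside its range is refused whole. The fingers move at their own pace and stop on an object; "grip_force" is the grip in N (left out, the last holds). Time passes only in rows, so rows that repeat a pose let the fingers close. It gives the time, the measured TCP pose, the force, the opening and the grip force at its end, in the units of the state.
- r.sense(): the state, without advancing time (a new reading comes with each control period).
- cams.grab_frame(name): name is "side" or "top"; returns a dict with "color" (480x640x3 uint8, blue, green, red), "fx", "fy", "cx", "cy" (pixels), "k1" (the pictures are not rectified: a ray, as slopes to the right and down, at radius r is drawn at 1 + k1 r^2 times it, then the intrinsics apply), "xyz" and "attitude" of the camera in the world. Camera axes: x right, y down, z forward; pixel columns grow to the right and rows downward; lengths in mm; the calibration is good to about 2 mm. A picture is of the moment at which its call begins. There is no depth.
- r.sign_off(): hands the job in; it is judged then, once.
The state is a dict: "clock": time; "qpos": joint angles; "qvel": joint speeds; "joint_efforts": joint torques, N m; "eef_pos": TCP position; "tcp_rot": TCP orientation; "contact_force": force on the tool from outside, world axes, zero at the start; "wrist_torque": the same for the moment, N m; "opening": opening from 0.0 (shut) to 1.0 (fully open); "grasp_force": force on a finger pad.
Only numpy, scipy, OpenCV 4.12 (cv2) and the standard library are available. Lean on these libraries where they do the work, as an engineer would, in place of code of your own. Each camera call takes 0.05 s, during which the arm holds its last target. There are 200 camera calls.

## Task

Release the transport lock of the microscope stage: lift the square-tipped key up and off the fork it hangs in, push its tip fully home into the square recess of the sloping lock knob, and use it to turn the knob clockwise as far as it goes. Leave the key standing fully home in the knob, and leave the other, round-pin driver hanging where it is.

Things in the scene. Friction and masses are not known exactly. Their poses are not given: they have to be found in the camera images.
- key: Key, 150 mm long, hanging upright, 0.22 kg. Origin: centre of the tip's end face; z up along the shank. Steel tip 16 x 16 mm, sides along x and y (z 0-34 mm, tapered to 10 x 10 over the last 4 mm); round shank 10 mm; round collar 40 mm across (z 72-80 mm); black handle 28 x 28 mm, sides along x and y (z 80-150 mm). The square repeats every quarter turn.
- collar (a point): Centre of the underside of the key's collar, 72 mm above the tip's end, axes as the key's.
- fork (a point): On the key's hanger: seat of the collar's underside, between two prongs, at their upper face, 115 mm up. z up; -x points out of the fork's open end. Slot 15 mm wide, closed 7 mm to +x. Prongs end 32 mm out in upturned lips 10 mm high: lift the collar over them, then draw out along -x. The 40 mm wide post, 35-49 mm to +x, is no higher than the prongs.
- pin_driver: The other driver, same length and collar, hanging in an equal hanger: bulbous round handle and a plain round 10 mm shank with no square tip. Origin at its lower end, z up. It stays where it is.
- recess (a point): Centre of the mouth of the square recess in the lock knob (black, round, 62 mm across, 38 mm high, white pointer line, on the stage's sloping front), 105 mm up. Axes turn with the knob: z out of the recess, 32 degrees from vertical; x to the pointer line; recess sides along x and y. Recess 18 x 18 mm, 30 mm deep; its top 3 mm widen to a 25 mm round mouth.
- knob (a joint): Turn of the lock knob in rad, growing clockwise as seen looking into the recess; starts between 0 and 0.3, firm stop at 1.25, where the pointer line meets the white mark on the bezel. It takes about 0.12 N m and stays where it is left.

How it is judged:
By the outcome, as a careful person would: the job done as asked, in the order asked, and still so for the second after the job is handed in, with the robot touching nothing.
It also fails if it takes over 51 s, if anything falls off the work surface, if the arm or the gripper's body presses on something with over 40 N, if the wrist force passes 120 N, or if a joint passes its speed limit or range.

## Working session

There is one attempt and no reset: what is moved stays moved. The work goes in short steps, Python scripts to look and compute and a tool call to move; the robot and the scene stay as the last step left them, time stands still between calls to the robot, and variables do not carry over. Pictures are saved under pics/ and viewed, at most 10 in all, crops included, and the job is handed in when it is done.

Besides the shell and the picture viewer there is one more tool, called as name(argument=value, ...), one argument or row to a line, values as JSON. send_rows: Moves the arm, as the interface text tells. Its arguments: {"type":"object","properties":{"targets":{"type":"array"},"grip_force":{"type":"number"}},"required":["targets"]}

```bash
mkdir -p pics; python3 - <<'E'
from rig import r,cams
import cv2
for n in("side","top"):
    f=cams.grab_frame(n); cv2.imwrite(f"pics/{n}0.png",f["color"])
    print({k:v for k,v in f.items() if k!="color"})
print(r.sense())
E
```

```text
{'fx': 520.9708498582744, 'fy': 520.9708498582744, 'cx': 321.01074170477006, 'cy': 234.23535761340497, 'k1': -0.11586062226517549, 'xyz': array([ 280.85914753, -526.83027977,  781.25769326]), 'attitude': array([-2.34613268, -0.00806805, -0.46040624])}
{'fx': 449.180618367381, 'fy': 449.180618367381, 'cx': 319.69981204833357, 'cy': 244.90541896819937, 'k1': -0.11465019151281537, 'xyz': array([416.25802821,  53.41790982, 924.22983298]), 'attitude': array([-2.93149861, -0.00336511, -1.42456246])}
{'clock': 0.1, 'qpos': array([-1.28241949e+00,  3.53605583e-01,  1.63405810e+00,  8.53329666e-06,
        1.15517944e+00, -2.43651888e-03]), 'qvel': array([ 0.00101908, -0.00093161, -0.00316041,  0.00057383,  0.00201686,
        0.00217054]), 'joint_efforts': array([-4.18873633e-04, -6.06356907e+01, -3.42818105e+01, -9.74623117e-05,
        3.84361818e-03,  2.67795497e-05]), 'eef_pos': array([ 179.06814069, -598.35892929,  230.62078372]), 'tcp_rot': array([-3.14034220e+00, -1.08492954e-05,  2.90809896e-01]), 'contact_force': array([-0.71385249, -1.4237634 , -0.40836145]), 'wrist_torque': array([-0.01250253, -0.02761411,  0.05468118]), 'grasp_force': 0.0, 'opening': 1.0023196291241159}
```

View pics/side0.png

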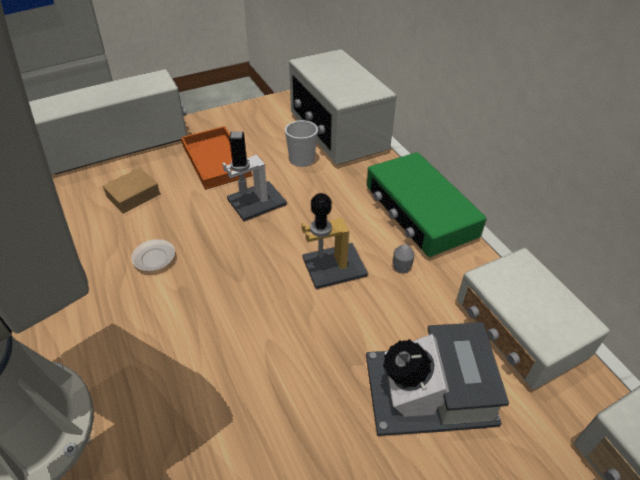

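View pics/top0.png

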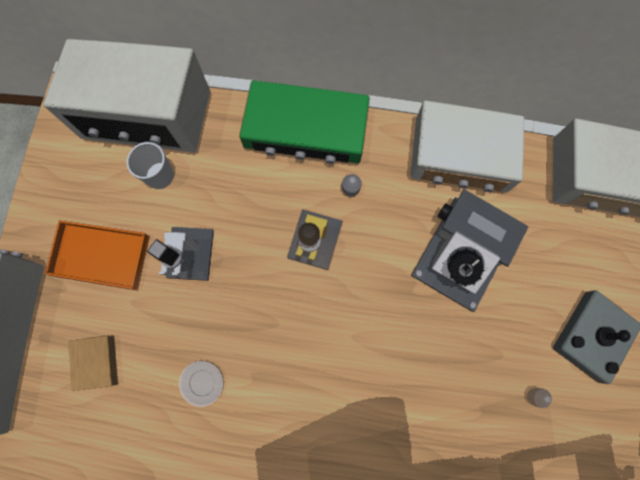

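```bash
cat > h.py <<'E'
import numpy as np,cv2
from scipy.spatial.transform import Rotation as Rn
from rig import r,cams
def rot(a): return Rn.from_euler('xyz',a).as_matrix()
def KD(f): return np.array([[f["fx"],0,f["cx"]],[0,f["fy"],f["cy"]],[0,0,1.]]),np.array([f["k1"],0,0,0.])
def ray(f,p):
    K,D=KD(f); u=cv2.undistortPoints(np.array(p,float).reshape(-1,1,2),K,D).reshape(-1,2)
    d=np.c_[u,np.ones(len(u))]@rot(f["attitude"]).T
    return f["xyz"],d/np.linalg.norm(d,axis=1,keepdims=True)
def onz(f,p,z):
    o,d=ray(f,p); return o+d*((z-o[2])/d[:,2])[:,None]
def proj(f,P):
    K,D=KD(f);R=rot(f["attitude"]).T
    return cv2.projectPoints(np.array(P,float).reshape(-1,3),cv2.Rodrigues(R)[0],-R@f["xyz"],K,D)[0].reshape(-1,2)
def tri(f,p,g,q):
    A=np.zeros((3,3));b=np.zeros(3);L=[]
    for c,x in((f,p),(g,q)):
        o,d=ray(c,[x]);M=np.eye(3)-np.outer(d[0],d[0]);A+=M;b+=M@o;L.append((o,M))
    X=np.linalg.solve(A,b);return X,[np.linalg.norm(M@(X-o)) for o,M in L]
def crop(im,x,y,w,h,s): return cv2.resize(im[y:y+h,x:x+w],None,fx=s,fy=s,interpolation=cv2.INTER_CUBIC)
E
python3 - <<'E'
from h import *
s,t=cv2.imread("pics/side0.png"),cv2.imread("pics/top0.png")
a=crop(s,210,122,80,100,5)[:300*2]; 
A=np.hstack([crop(s,205,125,100,75,4),crop(t,130,215,100,75,4)])
B=np.hstack([crop(s,370,330,100,75,4),crop(t,415,230,100,75,4)])
cv2.imwrite("pics/c1.png",np.vstack([A,B]))
E
```

```text
(no output)
```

View pics/c1.png

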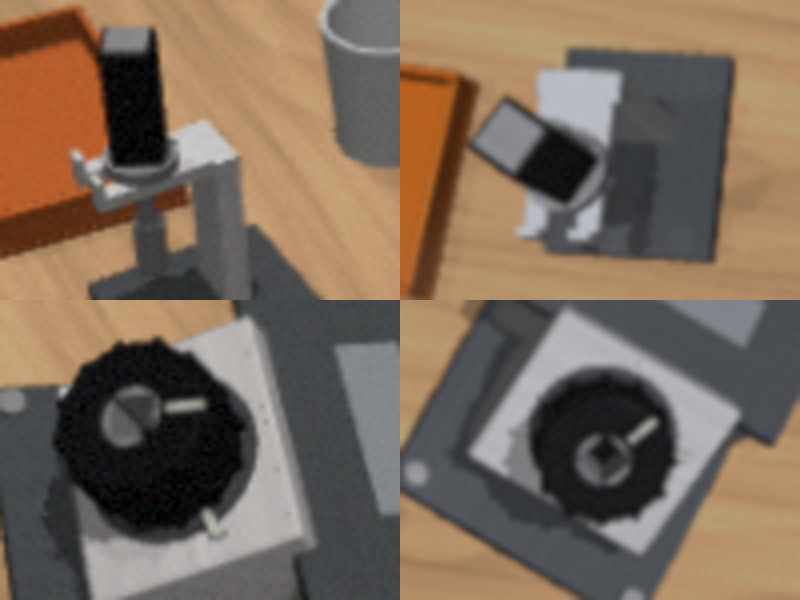

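```bash
cat > m1.py <<'E'
from h import *
s,t=cams.grab_frame("side"),cams.grab_frame("top")
C=lambda x,y,L:[(x+(a+.5)/4-.5,y+(b+.5)/4-.5) for a,b in L]
np.set_printoptions(precision=1,suppress=True)
def yaws(P): 
    e=np.diff(np.vstack([P,P[:1]]),axis=0); return np.degrees(np.arctan2(e[:,1],e[:,0])),np.hypot(e[:,0],e[:,1])
kt=C(130,215,[(105,97),(147,131),(110,179),(70,146)]); ks=C(205,125,[(107,28),(155,28),(150,53),(102,53)])
for f,p in((t,kt),(s,ks)):
    P=onz(f,p,193); print("keytop",P.mean(0),*yaws(P))
print("tri",tri(s,np.mean(ks,0),t,np.mean(kt,0)))
bp=C(130,215,[(167,50),(335,58),(313,260),(148,250)]); P=onz(t,bp,8);print("base",P.mean(0),*yaws(P))
bp=C(130,215,[(139,71),(221,73)]);P=onz(t,bp,115);print("post back",P,*yaws(P))
bp=C(130,215,[(122,235),(183,237)]);P=onz(t,bp,120);print("lips",P,*yaws(P))
mS,mT=C(370,330,[(132,116)]),C(415,230,[(202,158)])
print("recess",tri(s,mS[0],t,mT[0]),onz(s,mS,105),onz(t,mT,105))
for n,a,b in(("pin",(165,107),(228,143)),("pout",(207,105),(257,120)),("mark",(207,515),(274,454)),("mark2",(220,535),(289,460))):
    a=(a[0],a[1]-300 if a[1]>300 else a[1]);b=(b[0],b[1]-300 if b[1]>300 else b[1])
    print(n,tri(s,C(370,330,[a])[0],t,C(415,230,[b])[0]))
X=[tri(s,a,t,b) for a,b in(((373,354),(419,272.5)),((383,425),(473,305.5)))]
d=X[1][0]-X[0][0];print("bolts",X,np.degrees(np.arctan2(d[1],d[0])))
# sloped face corners in white block
for n,a,b in(("farL",(245,20),(170,10)),("farR",(305,240),(338,112)),):
    print(n,tri(s,C(370,330,[a])[0],t,C(415,230,[b])[0]))
E
python3 m1.py
```

```text
keytop [523.4 344.5 193. ] [-118.8  153.2   61.1  -24.3] [24.3 25.2 23.2 25.2]
keytop [526.3 340.  193. ] [ -26.5 -116.4  153.6   64.6] [24.5 22.6 24.2 22.6]
tri (array([525.8, 345.4, 189.5]), [np.float64(1.9832535673324356), np.float64(1.9832535673326066)])
base [553.  345.9   8. ] [ -84.5 -175.    95.3    6.9] [ 91.1 107.6  87.7 107.3]
post back [[568.5 367.9 115. ]
 [573.2 328.7 115. ]] [-83.1  96.9] [39.4 39.4]
lips [[490.8 357.1 120. ]
 [494.2 328.6 120. ]] [-83.1  96.9] [28.7 28.7]
recess (array([ 585.5, -201.6,   99.4]), [np.float64(0.9249126769671129), np.float64(0.9249126769668349)]) [[ 584.  -204.4  105. ]] [[ 583.5 -199.5  105. ]]
pin (array([ 592.4, -209.7,  111.9]), [np.float64(1.5901034527977458), np.float64(1.5901034527981857)])
pout (array([ 603.3, -219.8,  119.9]), [np.float64(1.4343434558286605), np.float64(1.4343434558285335)])
mark (array([ 596.1, -242.4,   80.9]), [np.float64(0.692026730559163), np.float64(0.6920267305589989)])
mark2 (array([ 595.5, -251. ,   79.4]), [np.float64(1.633455882083725), np.float64(1.6334558820836675)])
bolts [(array([ 581.7, -131.8,   17.2]), [np.float64(1.0810521119974155), np.float64(1.081052111997447)]), (array([ 530.4, -250.2,   16.4]), [np.float64(1.5742083252822463), np.float64(1.5742083252824453)])] -113.42029489847994
farL (array([ 654.8, -181.5,   93. ]), [np.float64(0.9283781835976268), np.float64(0.9283781835978607)])
farR (array([ 619.9, -270.5,   87.3]), [np.float64(0.7994277129771029), np.float64(0.7994277129770513)])
```

```bash
cat >> h.py <<'E'
np.set_printoptions(precision=4,suppress=True)
def to(p,R):
    s=r.sense();R0=rot(s["tcp_rot"])
    print("t",s["clock"],"shift",R0.T@(np.array(p)-s["eef_pos"])/1000,"turn",Rn.from_matrix(R0.T@R).as_rotvec(),"| q",s["qpos"],"open",s["opening"],"F",s["contact_force"],"T",s["wrist_torque"],"gf",s["grasp_force"])
def down(yaz): # tool down, y axis azimuth in deg
    return rot([np.pi,0,np.radians(yaz+90)])
E
python3 -c "
from h import *
to([524,343,290],down(63.2))"
```

```text
t 0.2 shift [ 0.6004 -0.8031 -0.0585] turn [-0.0004 -0.001  -2.383 ] | q [-1.2824  0.3534  1.6338 -0.      1.1552 -0.0024] open 0.9996375684824345 F [-0.3394  0.3374 -0.0645] T [ 0.0136 -0.0019  0.0477] gf 0.0
```

send_rows(
  targets=[0.6, -0.803, -0.0585, 0, 0, -2.383, 1, 0.6, -0.803, -0.0585, 0, 0, -2.383, 1, 0.6, -0.803, -0.0585, 0, 0, -2.383, 1, 0.6, -0.803, -0.0585, 0, 0, -2.383, 1, 0.6, -0.803, -0.0585, 0, 0, -2.383, 1, 0.6, -0.803, -0.0585, 0, 0, -2.383, 1, 0.6, -0.803, -0.0585, 0, 0, -2.383, 1, 0.6, -0.803, -0.0585, 0, 0, -2.383, 1, 0.6, -0.803, -0.0585, 0, 0, -2.383, 1, 0.6, -0.803, -0.0585, 0, 0, -2.383, 1, 0.6, -0.803, -0.0585, 0, 0, -2.383, 1, 0.6, -0.803, -0.0585, 0, 0, -2.383, 1],
)

```text
clock: 1.2
eef_pos: [350.9, -128.1, 260.8]
tcp_rot: [3.141, 0.0, 1.797]
contact_force: [1.4, 0.1, -0.1]
opening: 0.998
grasp_force: 0.0
```

```bash
python3 -c "
from h import *
to([524,343,290],down(63.2));s=r.sense();print(s['eef_pos'],s['tcp_rot'])"
```

```text
t 1.2 shift [ 0.4204  0.2742 -0.0292] turn [ 0.0005  0.0008 -0.8773] | q [-0.3542 -0.0945  2.0879  0.      1.1473 -0.5799] open 0.9979464052609868 F [ 1.4173  0.1088 -0.0907] T [-0.0241 -0.0465 -0.0432] gf 0.0
[ 350.8566 -128.1408  260.7829] [3.1408 0.0005 1.7965]
```

send_rows(
  targets=[0.42, 0.274, -0.029, 0, 0, -0.87, 1, 0.42, 0.274, -0.029, 0, 0, -0.87, 1, 0.42, 0.274, -0.029, 0, 0, -0.87, 1, 0.42, 0.274, -0.029, 0, 0, -0.87, 1, 0.42, 0.274, -0.029, 0, 0, -0.87, 1, 0.42, 0.274, -0.029, 0, 0, -0.87, 1, 0.42, 0.274, -0.029, 0, 0, -0.87, 1, 0.42, 0.274, -0.029, 0, 0, -0.87, 1, 0.42, 0.274, -0.029, 0, 0, -0.87, 1, 0.42, 0.274, -0.029, 0, 0, -0.87, 1, 0.42, 0.274, -0.029, 0, 0, -0.87, 1, 0.42, 0.274, -0.029, 0, 0, -0.87, 1],
)

```text
clock: 2.2
eef_pos: [525.9, 339.6, 289.1]
tcp_rot: [-3.141, -0.0, 2.661]
contact_force: [1.7, -0.4, -0.3]
opening: 1.003
grasp_force: 0.0
```

```bash
python3 -c "
from h import *
to([524,343,140],down(63.2));s=r.sense();print(s['eef_pos'],s['tcp_rot'])"
```

```text
t 2.2 shift [0.0032 0.0022 0.1491] turn [-0.0003 -0.0001 -0.0127] | q [ 0.5711  0.3074  1.567  -0.0001  1.2674 -0.5193] open 1.0028713510334641 F [ 1.6963 -0.4231 -0.3464] T [-0.0073  0.0128  0.001 ] gf 0.0
[525.8899 339.6087 289.1449] [-3.1413 -0.0001  2.6612]
```

send_rows(
  targets=[0.003, 0.002, 0.06, 0, 0, -0.013, 1, 0.003, 0.002, 0.06, 0, 0, -0.013, 1, 0.003, 0.002, 0.149, 0, 0, -0.013, 1, 0.003, 0.002, 0.149, 0, 0, -0.013, 1, 0.003, 0.002, 0.149, 0, 0, -0.013, 1, 0.003, 0.002, 0.149, 0, 0, -0.013, 1, 0.003, 0.002, 0.149, 0, 0, -0.013, 1, 0.003, 0.002, 0.149, 0, 0, -0.013, 1],
)

```text
clock: 2.87
eef_pos: [525.5, 341.5, 143.0]
tcp_rot: [3.138, 0.002, 2.674]
contact_force: [0.7, 0.4, 0.3]
opening: 1.001
grasp_force: 0.0
```

```bash
python3 -c "
from h import *
to([524,343,140],down(63.2))
s,t=cams.grab_frame('side'),cams.grab_frame('top')
cv2.imwrite('pics/c2.png',np.hstack([crop(s['color'],160,70,160,150,2.5),crop(t['color'],90,180,160,150,2.5)]))"
```

```text
t 2.8667 shift [0.002  0.0006 0.003 ] turn [ 0.0033  0.0019 -0.0002] | q [ 0.5739  0.4457  1.7078  0.      0.9842 -0.529 ] open 1.001009460796805 F [0.7464 0.3975 0.303 ] T [-0.0216  0.0159 -0.0021] gf 0.0
```

View pics/c2.png

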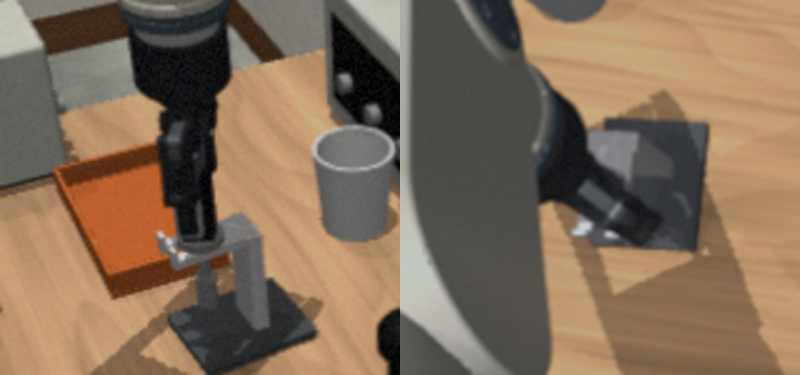

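The gripper is down over the handle, just above the collar (side crop ~(195,240)), with the hanger undisturbed. Closing.

send_rows(
  targets=[0, 0, 0, 0, 0, 0, -1, 0, 0, 0, 0, 0, 0, -1, 0, 0, 0, 0, 0, 0, -1, 0, 0, 0, 0, 0, 0, -1, 0, 0, 0, 0, 0, 0, -1, 0, 0, 0, 0, 0, 0, -1, 0, 0, 0, 0, 0, 0, -1, 0, 0, 0, 0, 0, 0, -1, 0, 0, 0, 0, 0, 0, -1, 0, 0, 0, 0, 0, 0, -1],
  grip_force=80,
)

```text
clock: 3.8
eef_pos: [524.7, 341.5, 141.0]
tcp_rot: [3.139, 0.001, 2.674]
contact_force: [1.2, 4.8, 4.7]
opening: 0.313
grasp_force: 78.7
```

```bash
python3 -c "
from h import *
fx=np.array([np.cos(.105),np.sin(.105),0])
s=r.sense();print(s['eef_pos'],s['tcp_rot'])
to(s['eef_pos']+[0,0,25],rot(s['tcp_rot']))
to(s['eef_pos']+[0,0,25]-110*fx,rot(s['tcp_rot']))"
```

```text
[524.7197 341.5176 140.9619] [3.1393 0.0008 2.6738]
t 3.8 shift [-0.      0.0001 -0.025 ] turn [0. 0. 0.] | q [ 0.5743  0.4479  1.7097  0.0005  0.9817 -0.529 ] open 0.31290801534291807 F [1.2332 4.7573 4.6744] T [ 0.963  -0.2814 -0.0395] gf 78.7346363067627
t 3.8 shift [ 0.0924 -0.0596 -0.0252] turn [0. 0. 0.] | q [ 0.5743  0.4479  1.7097  0.0005  0.9817 -0.529 ] open 0.31290801534291807 F [1.2332 4.7573 4.6744] T [ 0.963  -0.2814 -0.0395] gf 78.7346363067627
```

send_rows(
  targets=[0, 0, -0.006, 0, 0, 0, -1, 0, 0, -0.012, 0, 0, 0, -1, 0, 0, -0.018, 0, 0, 0, -1, 0, 0, -0.018, 0, 0, 0, -1, 0, 0, -0.018, 0, 0, 0, -1, 0, 0, -0.018, 0, 0, 0, -1],
)

```text
clock: 4.3
eef_pos: [523.2, 341.0, 157.9]
tcp_rot: [-3.141, -0.002, 2.674]
contact_force: [-1.4, 4.9, 0.9]
opening: 0.314
grasp_force: 80.2
```

```bash
python3 -c "
from h import *
s=r.sense();print(s['eef_pos']);to(s['eef_pos'],rot(s['tcp_rot']))
f=cams.grab_frame('side')
cv2.imwrite('pics/c3.png',crop(f['color'],195,110,100,100,6))"
```

```text
[523.1623 341.0467 157.9081]
t 4.3 shift [0. 0. 0.] turn [0. 0. 0.] | q [ 0.5746  0.4278  1.6983  0.0015  1.0166 -0.529 ] open 0.31413102871009574 F [-1.367   4.8603  0.9065] T [ 1.1082  0.253  -0.0349] gf 80.1682984828949
```

View pics/c3.png

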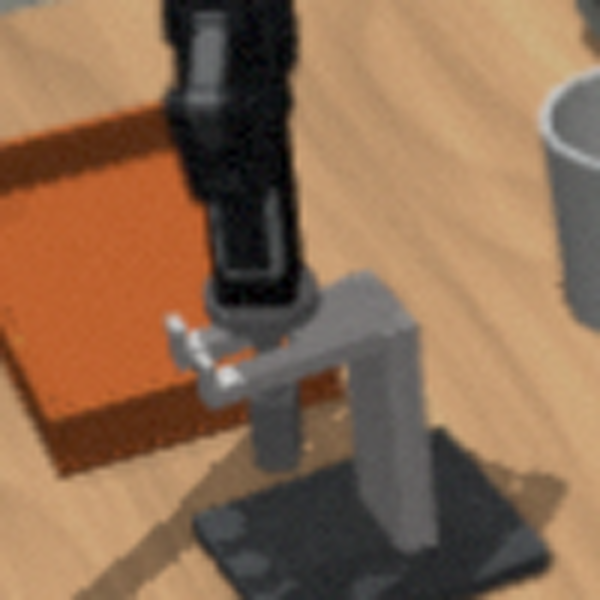

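send_rows(
  targets=[0.001, 0.002, 0, 0, 0, 0, -1, 0.001, 0.002, 0, 0, 0, 0, -1, 0.017, -0.0085, 0, 0, 0, 0, -1, 0.034, -0.0195, 0, 0, 0, 0, -1, 0.051, -0.0305, 0, 0, 0, 0, -1, 0.068, -0.041, 0, 0, 0, 0, -1, 0.093, -0.058, 0, 0, 0, 0, -1, 0.093, -0.058, -0.05, 0, 0, 0, -1, 0.093, -0.058, -0.1, 0, 0, 0, -1, 0.093, -0.058, -0.1, 0, 0, 0, -1, 0.093, -0.058, -0.1, 0, 0, 0, -1],
)

```text
clock: 5.27
eef_pos: [416.3, 331.7, 262.5]
tcp_rot: [3.136, 0.003, 2.674]
contact_force: [0.2, -0.0, -2.1]
opening: 0.313
grasp_force: 80.4
```

```bash
python3 -c "
from h import *
s=r.sense();print(s['eef_pos'],s['tcp_rot']);to(s['eef_pos'],rot(s['tcp_rot']))
f,t=cams.grab_frame('side'),cams.grab_frame('top')
p=proj(f,[s['eef_pos']])[0].astype(int);q=proj(t,[s['eef_pos']])[0].astype(int);print(p,q)
cv2.imwrite('pics/c4.png',np.hstack([crop(f['color'],max(p[0]-50,0),max(p[1]-50,0),100,125,4),crop(t['color'],max(q[0]-50,0),max(q[1]-60,0),100,125,4)]))"
```

```text
[416.2985 331.6901 262.4589] [3.1364 0.0032 2.6741]
t 5.2667 shift [0. 0. 0.] turn [0. 0. 0.] | q [ 0.6704  0.1748  1.8004 -0.0007  1.1603 -0.4326] open 0.3134721203393558 F [ 0.1911 -0.0065 -2.117 ] T [ 0.0319 -0.0417  0.0509] gf 80.4070794582367
[178 120] [133 310]
```

View pics/c4.png

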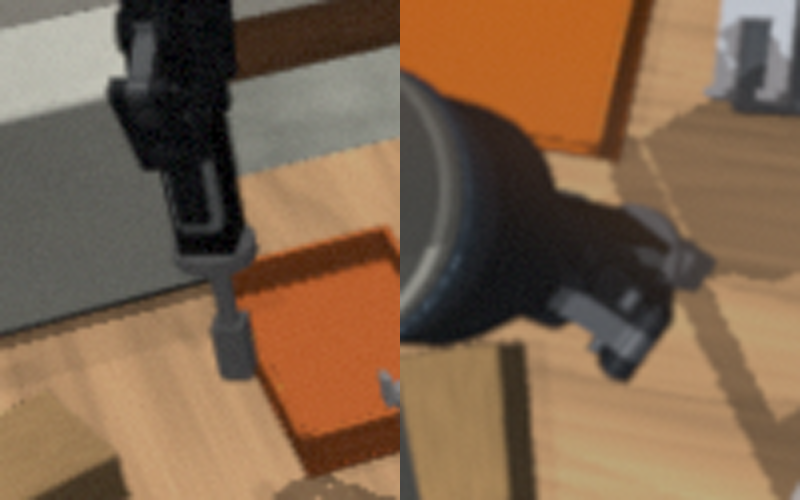

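```bash
python3 -c "
from h import *
s=r.sense();R=rot(s['tcp_rot']);f=cams.grab_frame('side')
for d in(26,45,64,80,94,98):
  p=proj(f,[s['eef_pos']+R@[dx,0,d] for dx in(0,5)]);print(d,(p-[128,70])*4+1.5)
c=f['color'];
for y in(290/4+70,345/4+70):print(c[int(y),175:198].mean(1))
"
```

```text
26 [[212.7723 260.8767]
 [202.4019 260.895 ]]
45 [[219.493  294.1832]
 [209.2475 294.1884]]
64 [[226.0826 326.686 ]
 [215.9599 326.6792]]
80 [[231.5316 353.4501]
 [221.5106 353.4338]]
94 [[236.2255 376.4247]
 [226.292  376.4006]]
98 [[237.554  382.9141]
 [227.6454 382.8879]]
[74.3333 79.3333 76.     71.6667 70.     64.6667 65.     63.6667 64.3333
 56.3333 56.     50.     46.     49.6667 53.     54.6667 54.     55.6667
 70.3333 69.3333 71.6667 77.6667 95.    ]
[135.3333 132.3333 137.6667 138.6667 143.3333 101.      68.3333  64.
  64.6667  65.6667  63.3333  62.3333  62.6667  53.3333  52.3333  65.6667
  92.3333 107.     104.3333 106.     109.6667 109.     107.6667]
```

```bash
cat > m2.py <<'E'
from h import *
F={n:cams.grab_frame(n) for n in("side","top")}
box={"side":(370,330,100,75),"top":(415,230,100,75)}
az=np.radians(157);th=np.radians(32)
z=np.array([np.sin(th)*np.cos(az),np.sin(th)*np.sin(az),np.cos(th)])
w=np.array([-np.cos(th)*np.cos(az),-np.cos(th)*np.sin(az),np.sin(th)]);e=np.cross(z,w)
def onpl(f,p,o):
    c,d=ray(f,p);return c+d*((o-c)@z/(d@z))[:,None]
seed={"side":(370+132/4,330+116/4),"top":(415+202/4,230+158/4)}
for n,f in F.items():
    im=cv2.imread(f"pics/{n}0.png");g=cv2.cvtColor(im,cv2.COLOR_BGR2GRAY)
    sx,sy=map(int,seed[n]);
    m=np.zeros_like(g);cv2.circle(m,(sx,sy),12,255,-1)
    # ring: mid-grey
    b=((g>55)&(g<185)&(m>0)).astype(np.uint8)
    b=cv2.morphologyEx(b,cv2.MORPH_CLOSE,np.ones((3,3),np.uint8))
    k,l,st,cc=cv2.connectedComponentsWithStats(b);i=1+np.argmax(st[1:,4])
    pts=np.argwhere(l==i)[:,::-1].astype(np.float32);h=cv2.convexHull(pts)
    el=cv2.fitEllipse(h);M=onz(f,[el[0]],105)[0];print(n,"ellipse",el,M)
    o=M
    b=((g>150)&(cv2.circle(np.zeros_like(g),(sx,sy),22,255,-1)>0)&(np.ptp(im,axis=2)<40)&(l==0)).astype(np.uint8)
    k,l2,st,cc=cv2.connectedComponentsWithStats(b)
    for j in range(1,k):
        if st[j,4]<8: continue
        p=np.argwhere(l2==j)[:,::-1].astype(np.float32);vx,vy,x0,y0=cv2.fitLine(p,cv2.DIST_L2,0,.01,.01).ravel()
        Q=onpl(f,[(x0-3*vx,y0-3*vy),(x0+3*vx,y0+3*vy),(x0,y0)],o)
        d=Q[1]-Q[0];c=Q[2]-o
        print(n,"line",st[j],"dir",np.degrees(np.arctan2(d@e,d@w)),"from centre",np.degrees(np.arctan2(c@e,c@w)),np.linalg.norm(c))
    mk={"side":(370+214/4,330+224/4),"top":(415+281/4,230+157/4)}[n]
    c=onpl(f,[mk],o-33*z)[0]-o;print("mark",np.degrees(np.arctan2(c@e,c@w)),np.hypot(c@e,c@w))
E
python3 m2.py
```

```text
side ellipse ((404.1212158203125, 358.07965087890625), (13.925640106201172, 20.590320587158203), 63.34858322143555) [ 586.5347 -204.5821  105.    ]
mark -74.10773758087365 37.867796169643
top ellipse ((466.95111083984375, 268.2086486816406), (14.086283683776855, 18.432645797729492), 49.684627532958984) [ 585.7264 -202.817   105.    ]
top line [466 258  22  33 131] dir 0.8338885945866474 from centre -102.88856044440405 31.181708314320726
mark -77.55816893222381 37.844394466807636
```

```bash
sed -i '/^for n,f in F/,$d' m2.py; cp m2.py pl.py; cat >> m2.py <<'E'
C=lambda n,L:[(box[n][0]+(a+.5)/4-.5,box[n][1]+(b+.5)/4-.5) for a,b in L]
for n,c,p,mk in(("side",(131,116),[(165,107),(207,105)],(214,224)),("top",(203,159),[(229,143),(257,120)],(281,157))):
    f=F[n];o=onz(f,C(n,[c]),105)[0];P=onpl(f,C(n,p),o);A=lambda d:np.degrees(np.arctan2(d@e,d@w))
    m=onpl(f,C(n,[mk]),o-36*z)[0]
    print(n,o,"dir",A(P[1]-P[0]),"in",A(P[0]-o),"out",A(P[1]-o),np.linalg.norm(P-o,axis=1),"mark",A(m-o))
    g=cv2.cvtColor(cv2.imread(f"pics/{n}0.png"),cv2.COLOR_BGR2GRAY);x,y=map(int,C(n,[c])[0]);print(g[y-9:y+10,x-9:x+10])
E
python3 m2.py
```

```text
side [ 583.655  -204.2046  105.    ] dir -18.70826898368671 in -5.99714376205221 out -12.988521150937379 [13.9264 30.7467] mark -70.84736229158378
[[ 15  28  21  12  20  19   9  14  15  20  19   9  22  14  13   7  23  22
   17]
 [  4  19  15  17  20  18  16  22  20  22  26  23  25  23  20  13  13  16
   18]
 [ 15  16  16  20  13  22  19  30  43  53  74  74  63  43  25  17  15  12
   16]
 [ 24  16  12  18  10  18  43  66  86  97 111 114 105  80  65  35  18  23
   15]
 [ 15  16  17  19  21  36  68  91 101 104 104 102 100  89  78  57  37  19
   17]
 [  6  21  22  30  35  51  70  80  75  73  65  66  64  61  63  69  66  26
   22]
 [ 22  15  26  37  67  73  53  60  57  54  62  59  58  58  60  77  84  50
   61]
 [ 17  24  32  65 100  92  72  52  54  57  58  57  54  57  60  79  82  62
   95]
 [ 18  21  43  89 112  98  85  67  53  46  58  58  60  60  65  89  93  61
   94]
 [ 15  27  56 102 110  94  94  85  70  52  52  59  58  60  71  93  95  44
   44]
 [ 20  32  67 114 109  97  93  94  88  65  52  51  55  57  68  83  76  31
   16]
 [ 21  30  71 111 109  97  96  93  95  83  69  50  52  60  64 
[... 1574 characters left out ...]
  77  58  37  38  48  52  54  57  61  58  36
   24]
 [ 27  27  47  86 106 103  93  87  74  54  50  54  53  56  68  82  64  36
   24]
 [ 23  25  37  71 100 109 102  93  85  65  54  54  59  72  91 100  65  31
   25]
 [ 26  25  30  50  83 105 110 100  89  66  55  60  78  98 103  86  49  26
   25]
 [ 27  27  27  36  59  86 104 105  95  71  65  84 106 111  88  53  34  26
   28]
 [ 26  29  25  31  37  54  74  88  90  73  79  99  98  84  56  31  23  24
   27]
 [ 26  25  27  24  26  36  42  54  61  51  55  62  57  47  31  24  24  21
   26]
 [ 23  26  25  26  26  26  29  29  36  30  28  28  27  24  24  25  26  28
   26]
 [ 25  28  30  28  26  29  26  25  24  24  25  27  24  26  27  28  26  27
   27]]
```

```bash
cat >> pl.py <<'E'
def toolR(ang):  # tool y at slope angle ang (deg) from uphill, ccw seen from outside
    a=np.radians(ang);y=np.cos(a)*w+np.sin(a)*e;return np.c_[np.cross(y,-z),y,-z]
REC=np.array([583.4,-202,105])
def tcp(R,gap,L=98,dx=-1): return REC+z*(L+gap)-R@[dx,0,0]   # gap: tip end above mouth
E
python3 -c "
from pl import *
R=toolR(73);print(tcp(R,40))
to([430,-80,320],R)"
```

```text
[ 515.4522 -172.8403  221.5239]
t 5.7167 shift [-0.1989 -0.3594 -0.0623] turn [-0.1031 -0.5512  0.2247] | q [ 0.6703  0.1808  1.8055 -0.      1.1575 -0.4326] open 0.3207615424332358 F [-0.3854 -0.2481 -2.1476] T [0.046  0.0148 0.0308] gf 80.39145112037659
```

send_rows(
  targets=[0, 0, -0.06, 0, 0, 0, -1, 0, 0, -0.06, 0, 0, 0, -1, -0.199, -0.359, -0.062, -0.103, -0.551, 0.225, -1, -0.199, -0.359, -0.062, -0.103, -0.551, 0.225, -1, -0.199, -0.359, -0.062, -0.103, -0.551, 0.225, -1, -0.199, -0.359, -0.062, -0.103, -0.551, 0.225, -1, -0.199, -0.359, -0.062, -0.103, -0.551, 0.225, -1, -0.199, -0.359, -0.062, -0.103, -0.551, 0.225, -1, -0.199, -0.359, -0.062, -0.103, -0.551, 0.225, -1, -0.199, -0.359, -0.062, -0.103, -0.551, 0.225, -1, -0.199, -0.359, -0.062, -0.103, -0.551, 0.225, -1, -0.199, -0.359, -0.062, -0.103, -0.551, 0.225, -1],
)

```text
clock: 6.72
eef_pos: [429.5, -67.7, 320.0]
tcp_rot: [2.959, 0.531, 2.393]
contact_force: [-0.2, 1.3, -3.5]
opening: 0.318
grasp_force: 81.2
```

```bash
python3 -c "
from pl import *
R=toolR(73);print(r.sense()['eef_pos'])
to(tcp(R,40),R)"
```

```text
[428.8884 -72.2875 319.7439]
t 6.8167 shift [-0.0641 -0.0407  0.1466] turn [-0.0049  0.0006 -0.0079] | q [-0.0054 -0.3285  2.242  -0.317   0.7331 -0.6858] open 0.3172085812525484 F [-0.1656  0.3619 -2.9194] T [0.1756 0.4836 0.0251] gf 81.20721459388733
```

send_rows(
  targets=[-0.016, -0.01, 0.035, -0.005, 0, -0.008, -1, -0.03, -0.02, 0.07, -0.005, 0, -0.008, -1, -0.049, -0.031, 0.11, -0.005, 0, -0.008, -1, -0.064, -0.041, 0.146, -0.005, 0, -0.008, -1, -0.064, -0.041, 0.146, -0.005, 0, -0.008, -1, -0.064, -0.041, 0.146, -0.005, 0, -0.008, -1, -0.064, -0.041, 0.146, -0.005, 0, -0.008, -1, -0.064, -0.041, 0.146, -0.005, 0, -0.008, -1],
)

```text
clock: 7.48
eef_pos: [517.1, -164.7, 222.8]
tcp_rot: [2.958, 0.532, 2.403]
contact_force: [0.9, 0.5, -1.8]
opening: 0.321
grasp_force: 81.2
```

```bash
python3 -c "
from pl import *
R=toolR(73);f=F['side'];t=F['top'];s=r.sense();print(s['eef_pos'])
to(tcp(R,40),R)
Rm=rot(s['tcp_rot']);T=s['eef_pos']+Rm@[-1,0,98];C2=s['eef_pos']+Rm@[-1,0,64]
print('tip',T,'along axis to mouth lateral',(T-REC)@w,(T-REC)@e,(T-REC)@z)
print('proj tip',proj(f,[T,C2]),proj(t,[T,C2]),'rec',proj(f,[REC]),proj(t,[REC]))
cv2.imwrite('pics/c5.png',np.hstack([crop(f['color'],350,285,100,120,4),crop(t['color'],415,220,100,120,4)]))"
```

```text
[ 517.4781 -164.7224  223.5675]
t 7.5833 shift [-0.0024 -0.0079  0.0024] turn [0.0083 0.0007 0.0081] | q [-0.2726  0.0105  2.218  -0.1735  0.3594 -1.0104] open 0.31769265474630554 F [ 0.3833 -0.3798 -2.7116] T [0.2182 0.4445 0.0065] gf 81.19950771331787
tip [ 566.4505 -184.9945  141.1311] along axis to mouth lateral 0.28032521126810295 9.03095253572491 42.429876857831935
proj tip [[388.4599 339.7602]
 [377.9671 329.0871]] [[462.8653 274.1711]
 [463.4199 280.7724]] rec [[401.4502 357.5673]] [[466.4278 269.3644]]
```

View pics/c5.png

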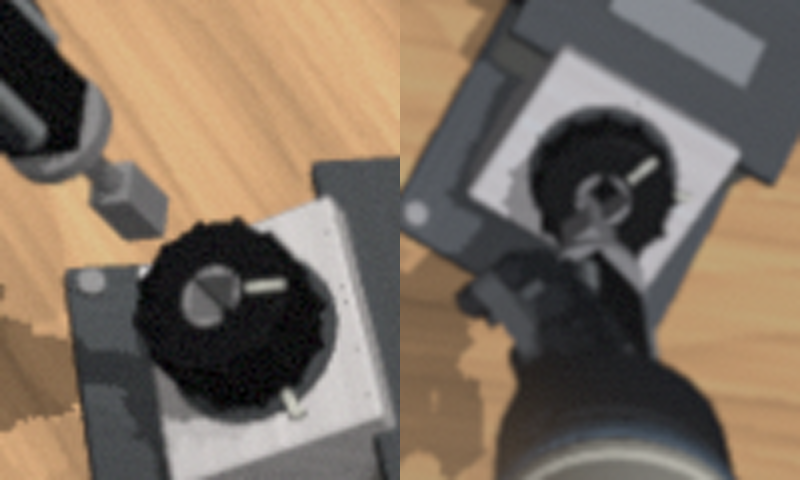

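send_rows(
  targets=[-0.0024, -0.008, 0.002, 0.008, 0, 0.008, -1, -0.0024, -0.008, 0.015, 0.008, 0, 0.008, -1, -0.0024, -0.008, 0.03, 0.008, 0, 0.008, -1, -0.0024, -0.008, 0.03, 0.008, 0, 0.008, -1, -0.0024, -0.008, 0.03, 0.008, 0, 0.008, -1, -0.0024, -0.008, 0.03, 0.008, 0, 0.008, -1, -0.0024, -0.008, 0.03, 0.008, 0, 0.008, -1, -0.0024, -0.008, 0.03, 0.008, 0, 0.008, -1],
)

```text
clock: 8.25
eef_pos: [528.9, -179.5, 197.3]
tcp_rot: [2.961, 0.531, 2.393]
contact_force: [-0.3, 0.5, -2.3]
opening: 0.317
grasp_force: 81.2
```

```bash
cat > st.py <<'E'
from pl import *
import sys
s=r.sense();Rm=rot(s['tcp_rot']);T=s['eef_pos']+Rm@[-1,0,98]
print('tip w,e,z',(T-REC)@w,(T-REC)@e,(T-REC)@z,'ang',np.degrees(np.arctan2(Rm[:,1]@e,Rm[:,1]@w)),'F tool',Rm.T@s['contact_force'],'T tool',Rm.T@s['wrist_torque'])
R=toolR(float(sys.argv[1]));to(tcp(R,float(sys.argv[2])),R)
E
python3 st.py 73 5
```

```text
tip w,e,z -0.4313925579503177 -0.944081195764584 11.342765556653973 ang 72.94560647577875 F tool [ 1.1221 -0.6318  2.1755] T tool [0.1562 0.49   0.0379]
t 8.35 shift [-0.0001  0.0009  0.0063] turn [-0.0011 -0.0006 -0.0009] | q [-0.2946  0.0837  2.2143 -0.199   0.2942 -0.9918] open 0.31782606710663375 F [-0.0313 -0.2876 -2.5115] T [ 0.2153  0.4673 -0.0355] gf 81.22499585151672
```

send_rows(
  targets=[0, 0.001, 0.004, 0, 0, 0, -1, 0, 0.001, 0.008, 0, 0, 0, -1, 0, 0.001, 0.012, 0, 0, 0, -1, 0, 0.001, 0.015, 0, 0, 0, -1, 0, 0.001, 0.015, 0, 0, 0, -1, 0, 0.001, 0.015, 0, 0, 0, -1],
)

```text
clock: 8.85
eef_pos: [537.1, -181.9, 183.8]
tcp_rot: [2.962, 0.53, 2.393]
contact_force: [2.2, 0.2, -2.8]
opening: 0.322
grasp_force: 81.2
```

```bash
python3 st.py 73 -10
```

```text
tip w,e,z -0.20585894089287637 -0.0411335907100272 -4.1816794372314 ang 72.94172199028371 F tool [0.9143 0.3155 3.1844] T tool [-0.0282  0.187   0.016 ]
t 8.95 shift [-0.0001 -0.      0.0058] turn [-0.0013 -0.0009 -0.001 ] | q [-0.2946  0.1211  2.2101 -0.2231  0.262  -0.9666] open 0.31778066679559996 F [ 1.1613  0.1227 -3.1164] T [0.1384 0.1265 0.0295] gf 81.24234437942505
```

send_rows(
  targets=[0, 0, 0.003, 0, 0, 0, -1, 0, 0, 0.006, 0, 0, 0, -1, 0, 0, 0.008, 0, 0, 0, -1, 0, 0, 0.008, 0, 0, 0, -1, 0, 0, 0.008, 0, 0, 0, -1],
)

```text
clock: 9.37
eef_pos: [541.1, -183.6, 177.3]
tcp_rot: [2.961, 0.531, 2.393]
contact_force: [3.0, -1.6, -3.2]
opening: 0.317
grasp_force: 81.2
```

```bash
python3 st.py 73 -28
```

```text
tip w,e,z 0.06886243597616915 -0.0023505318408090226 -12.140998982361172 ang 72.94564148064578 F tool [-2.607   0.6858  5.5996] T tool [-0.0538 -0.4917 -0.0474]
t 9.4667 shift [ 0.0001 -0.0001  0.0159] turn [-0.001  -0.0005 -0.0009] | q [-0.2958  0.1402  2.2079 -0.2358  0.2449 -0.9544] open 0.3161192211449992 F [ 4.7872 -2.1556 -3.3254] T [-0.2856 -0.4065 -0.0086] gf 81.12323999404907
```

send_rows(
  targets=[-0.0006, 0, 0.004, 0, 0, 0, -1, -0.0006, 0, 0.008, 0, 0, 0, -1, -0.0006, 0, 0.011, 0, 0, 0, -1, -0.0006, 0, 0.014, 0, 0, 0, -1, -0.0006, 0, 0.014, 0, 0, 0, -1],
)

```text
clock: 9.88
eef_pos: [548.2, -186.8, 165.1]
tcp_rot: [2.962, 0.53, 2.393]
contact_force: [5.4, -1.1, -2.5]
opening: 0.32
grasp_force: 81.1
```

```bash
python3 st.py 73 -32
```

```text
tip w,e,z 0.19081574463334583 -0.15992326752694197 -26.39883602149287 ang 72.94942433836874 F tool [-2.9301  1.0039  5.9821] T tool [-0.3415 -0.4575 -0.0511]
t 9.9833 shift [ 0.0003 -0.      0.0056] turn [-0.0013 -0.0012 -0.0009] | q [-0.2983  0.1744  2.2025 -0.2595  0.2172 -0.9319] open 0.31849687911270685 F [ 5.3672 -2.1746 -3.4414] T [-0.0849 -0.5479  0.1455] gf 81.05581641197205
```

send_rows(
  targets=[-0.0006, 0, 0.001, 0, 0, 0, -1, -0.0006, 0, 0.002, 0, 0, 0, -1, -0.0006, 0, 0.003, 0, 0, 0, -1, -0.0006, 0, 0.004, 0, 0, 0, -1, -0.0006, 0, 0.0045, 0, 0, 0, -1, -0.0006, 0, 0.0045, 0, 0, 0, -1],
)

```text
clock: 10.48
eef_pos: [550.0, -187.9, 162.7]
tcp_rot: [2.962, 0.531, 2.393]
contact_force: [-9.3, 5.5, 16.8]
opening: 0.315
grasp_force: 84.3
```

```bash
python3 st.py 73 -32
```

```text
tip w,e,z 0.6870697075048557 -0.4523815922226211 -29.856897043608548 ang 72.94514319203772 F tool [  0.945    0.7591 -18.2052] T tool [-0.24    0.3413  0.0277]
t 10.5833 shift [0.0009 0.0001 0.0021] turn [-0.0014 -0.0007 -0.001 ] | q [-0.2993  0.1827  2.2006 -0.2665  0.2105 -0.9255] open 0.31861741630835616 F [-8.9961  4.9299 15.0886] T [0.3711 0.1205 0.1506] gf 84.32402014732361
```

send_rows(
  targets=[0, 0, -0.0005, 0, 0, 0.06, -1, 0, 0.0001, -0.0005, 0, 0, 0.12, -1, 0, 0.0002, -0.0005, 0, 0, 0.18, -1, 0, 0.0002, -0.0005, 0, 0, 0.24, -1, 0, 0.0003, -0.0005, 0, 0, 0.3, -1, 0, 0.0003, -0.0005, 0, 0, 0.35, -1, 0, 0.0003, -0.0005, 0, 0, 0.35, -1],
)

```text
clock: 11.17
eef_pos: [549.9, -187.8, 162.8]
tcp_rot: [2.782, 0.435, 2.009]
contact_force: [-5.1, 1.5, 9.0]
opening: 0.317
grasp_force: 82.9
```

```bash
python3 st.py 17 -32; python3 -c "
from h import *
f=cams.grab_frame('side')['color'];t=cams.grab_frame('top')['color']
cv2.imwrite('pics/c6.png',np.hstack([crop(f,350,285,100,120,4),crop(t,415,220,100,120,4)]))"
```

```text
tip w,e,z 0.3531323513886644 -0.7528120558737506 -29.722879698310102 ang 52.88322287984138 F tool [-1.2357 -0.0338 -9.4125] T tool [ 0.1176 -0.1365 -0.0965]
t 11.2667 shift [0.0006 0.0008 0.0023] turn [-0.0023  0.0002  0.6263] | q [-0.2989  0.1825  2.2004 -0.2671  0.2117 -0.5744] open 0.3194997975063048 F [-4.1216  0.9247  8.5018] T [-0.1994  0.0437 -0.0111] gf 82.90777802467346
```

View pics/c6.png

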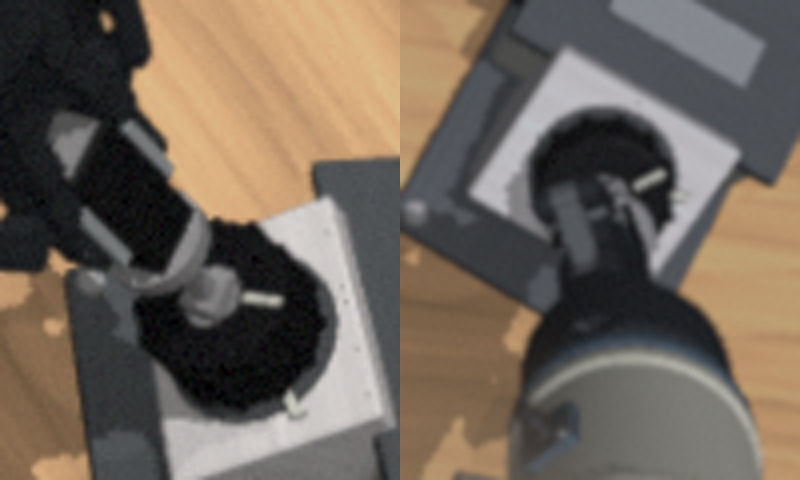

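The key is in the recess (side crop ~(210,298)) and the pointer has rotated clockwise (now to (282,301)). Continuing.

send_rows(
  targets=[0, 0.0001, 0, 0, 0, 0.06, -1, 0, 0.0001, 0, 0, 0, 0.12, -1, 0, 0.0002, 0, 0, 0, 0.18, -1, 0, 0.0002, 0, 0, 0, 0.24, -1, 0, 0.0003, 0, 0, 0, 0.3, -1, -0.0001, 0.0004, 0, 0, 0, 0.36, -1, -0.0001, 0.0004, 0, 0, 0, 0.42, -1, -0.0001, 0.0005, 0, 0, 0, 0.48, -1, -0.0001, 0.0005, 0, 0, 0, 0.48, -1],
)

```text
clock: 12.12
eef_pos: [549.4, -187.5, 162.4]
tcp_rot: [2.631, 0.228, 1.549]
contact_force: [-8.0, 0.9, 9.4]
opening: 0.321
grasp_force: 83.2
```

```bash
python3 st.py 17 -32
```

```text
tip w,e,z -0.8551172843052548 -1.0197858001201583 -29.751313724012306 ang 25.37604749281192 F tool [ -1.1134  -1.9335 -11.837 ] T tool [ 0.578  -0.1843 -0.0252]
t 12.2167 shift [0.0005 0.001  0.0022] turn [-0.0041  0.0005  0.1462] | q [-0.2983  0.1826  2.2004 -0.268   0.2137 -0.0929] open 0.3207343832590218 F [-7.4437  1.1915  9.3949] T [-0.1627  0.5507 -0.1975] gf 83.16917538642883
```

send_rows(
  targets=[0, 0, 0, 0, 0, 0.05, -1, 0, 0, 0, 0, 0, 0.1, -1, 0, 0, 0, 0, 0, 0.14, -1, 0, 0, 0, 0, 0, 0.14, -1],
)

```text
clock: 12.55
eef_pos: [549.2, -187.4, 162.2]
tcp_rot: [2.608, 0.158, 1.426]
contact_force: [-8.4, 2.2, 10.0]
opening: 0.318
grasp_force: 83.2
```

```bash
python3 st.py 12 -32
```

```text
tip w,e,z -1.2460882100161097 -1.0694831762282329 -29.76395664709454 ang 17.36032213299874 F tool [ -0.1767  -2.5346 -11.8193] T tool [ 0.623  -0.1402 -0.0433]
t 12.65 shift [0.0006 0.0012 0.0022] turn [-0.0043  0.0009  0.0936] | q [-0.2982  0.1826  2.2006 -0.268   0.2138  0.047 ] open 0.31956922752969485 F [-7.9339  2.3881  8.8036] T [-0.0546  0.6238 -0.1325] gf 83.22820544242859
```

send_rows(
  targets=[0, 0, 0, 0, 0, 0.03, -1, 0, 0, 0, 0, 0, 0.06, -1, 0, 0, 0, 0, 0, 0.06, -1],
)

```text
clock: 12.9
eef_pos: [549.2, -187.4, 162.2]
tcp_rot: [2.601, 0.128, 1.375]
contact_force: [-7.8, 1.8, 8.8]
opening: 0.32
grasp_force: 83.2
```

```bash
python3 st.py 12 -32
```

```text
tip w,e,z -1.4427268371005955 -1.0662751460039246 -29.76071966257481 ang 13.93069752155844 F tool [ -1.5714  -2.3648 -13.1315] T tool [ 0.664  -0.1443 -0.042 ]
t 13.0 shift [0.0006 0.0013 0.0022] turn [-0.0045  0.001   0.0337] | q [-0.2982  0.1826  2.2007 -0.268   0.2139  0.1069] open 0.3204175934674728 F [-8.6734  1.4344 10.1594] T [-0.0162  0.6694 -0.1232] gf 83.24769616127014
```

send_rows(
  targets=[0, 0, 0, 0, 0, 0.03, -1, 0, 0, 0, 0, 0, 0.06, -1, 0, 0, 0, 0, 0, 0.06, -1],
)

```text
clock: 13.25
eef_pos: [549.1, -187.3, 162.2]
tcp_rot: [2.595, 0.097, 1.323]
contact_force: [-8.1, 2.3, 10.0]
opening: 0.316
grasp_force: 83.2
```

```bash
python3 st.py 12 -32; python3 -c "
from h import *
f=cams.grab_frame('side')['color']
cv2.imwrite('pics/c7.png',crop(f,375,330,80,70,8))"
```

```text
tip w,e,z -1.6116036831000997 -1.059447600364095 -29.764440486319153 ang 10.494247974570603 F tool [  0.2317  -1.4323 -13.4416] T tool [ 0.6615 -0.0789 -0.0169]
t 13.35 shift [0.0006 0.0013 0.0022] turn [-0.0046  0.0011 -0.0263] | q [-0.2981  0.1826  2.2008 -0.2679  0.214   0.1669] open 0.32029494632851985 F [-7.6496  3.2398 10.6662] T [ 0.086   0.6545 -0.0909] gf 83.27211141586304
```

View pics/c7.png

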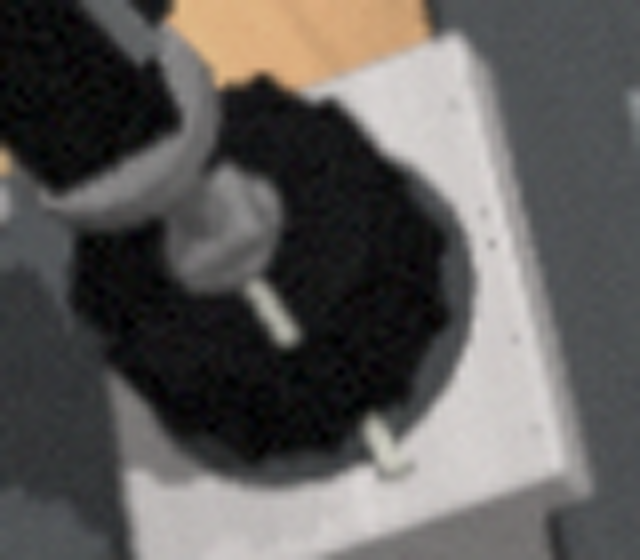

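The pointer line ((255,283)→(292,342)) is close to the mark ((370,415)→(390,470)) but perhaps not there; computing the gap.

```bash
cat > ang.py <<'E'
from pl import *
def A(d): return np.degrees(np.arctan2(d@e,d@w))
f=F["side"];C=lambda L:[(375+(a+.5)/8-.5,330+(b+.5)/8-.5) for a,b in L]
o=np.array([583.7,-204.2,105])
P=onpl(f,C([(255,283),(292,342)]),o);M=onpl(f,C([(372,415),(388,468)]),o-36*z)
print("ptr dir",A(P[1]-P[0]),A(P[0]-o),A(P[1]-o),"mark",A(M[0]-o),A(M[1]-o),A(M[1]-M[0]))
E
python3 ang.py
```

```text
ptr dir -71.31578374666061 -70.92384270621618 -71.13175680784995 mark -69.24310186402386 -73.92951105651335 -85.30891417643042
```

send_rows(
  targets=[0, 0, 0, 0, 0, 0.03, -1, 0, 0, 0, 0, 0, 0.06, -1, 0, 0, 0, 0, 0, 0.06, -1],
)

```text
clock: 13.75
eef_pos: [549.0, -187.3, 162.1]
tcp_rot: [2.591, 0.066, 1.273]
contact_force: [-7.9, 3.8, 10.4]
opening: 0.319
grasp_force: 83.4
```

```bash
python3 st.py 12 -32
```

```text
tip w,e,z -1.7212367962774398 -1.017399995532121 -29.751677628328437 ang 7.129169991194528 F tool [  0.3921  -2.4566 -13.3486] T tool [ 0.7591  0.0099 -0.5234]
t 13.85 shift [0.0007 0.0013 0.0022] turn [-0.0046  0.0012 -0.085 ] | q [-0.298   0.1825  2.2009 -0.2685  0.214   0.2263] open 0.31926563331217434 F [-8.3691  3.6727 10.0421] T [-0.0237  0.8308  0.3994] gf 83.43467473983765
```

send_rows(
  targets=[0, 0, 0, 0, 0, 0.02, -1, 0, 0, 0, 0, 0, 0.04, -1, 0, 0, 0, 0, 0, 0.04, -1],
)

```text
clock: 14.1
eef_pos: [549.0, -187.2, 162.1]
tcp_rot: [2.589, 0.046, 1.241]
contact_force: [-7.6, 2.9, 9.5]
opening: 0.317
grasp_force: 83.7
```

```bash
python3 st.py 12 -32
```

```text
tip w,e,z -1.8233608473264162 -0.9557004048215276 -29.77420105448391 ang 4.923285054575124 F tool [  0.2377  -2.1952 -12.9823] T tool [ 0.7987  0.1173 -1.0186]
t 14.2 shift [0.0006 0.0013 0.0022] turn [-0.0046  0.0013 -0.1235] | q [-0.2978  0.1826  2.2009 -0.2691  0.214   0.2656] open 0.3165793133300912 F [-7.9872  3.4713  9.8778] T [-0.1392  0.9366  0.8903] gf 83.66033792495728
```

send_rows(
  targets=[0, 0, 0, 0, 0, -0.03, -1, 0, 0, 0, 0, 0, -0.06, -1, 0, 0, 0, 0, 0, -0.06, -1, 0, 0, 0, 0, 0, -0.06, 0, 0, 0, 0, 0, 0, -0.06, 0.5, 0, 0, 0, 0, 0, -0.06, 1, 0, 0, 0, 0, 0, -0.06, 1, 0, 0, 0, 0, 0, -0.06, 1, 0, 0, 0, 0, 0, -0.06, 1, 0, 0, 0, 0, 0, -0.06, 1, 0, 0, 0, 0, 0, -0.06, 1],
)

```text
clock: 15.12
eef_pos: [550.7, -187.5, 162.6]
tcp_rot: [2.59, 0.076, 1.291]
contact_force: [-0.4, -0.1, -0.0]
opening: 0.997
grasp_force: 0.0
```

```bash
python3 st.py 12 -32;
```

```text
tip w,e,z 0.2278177391637879 -0.5147354013725041 -30.130060892620598 ang 8.202264136120604 F tool [ 0.0223 -0.7385 -0.8721] T tool [0.2558 0.0477 0.0382]
t 15.2167 shift [ 0.0005 -0.0004  0.0019] turn [-0.0018  0.0007 -0.0663] | q [-0.298   0.1836  2.1992 -0.2677  0.2118  0.2067] open 1.0004253605136195 F [-1.0302  0.3478  0.3524] T [ 0.1286  0.2278 -0.027 ] gf 0.0
```

Retract along the tool axis and look.

send_rows(
  targets=[0, 0, -0.015, 0, 0, 0, 1, 0, 0, -0.035, 0, 0, 0, 1, 0, 0, -0.06, 0, 0, 0, 1, 0, 0, -0.09, 0, 0, 0, 1, 0, 0, -0.12, 0, 0, 0, 1, 0, 0, -0.15, 0, 0, 0, 1, 0, 0, -0.18, 0, 0, 0, 1, 0, 0, -0.2, 0, 0, 0, 1, 0, 0, -0.2, 0, 0, 0, 1, 0, 0, -0.2, 0, 0, 0, 1],
)

```text
clock: 16.05
eef_pos: [453.8, -146.0, 333.7]
tcp_rot: [2.586, 0.076, 1.291]
contact_force: [0.1, -0.5, -0.1]
opening: 0.998
grasp_force: 0.0
```

```bash
python3 -c "
from h import *
F={n:cams.grab_frame(n) for n in('side','top')};f=F['side']['color'];t=F['top']['color']
cv2.imwrite('pics/c8.png',np.hstack([crop(f,340,275,120,120,4)[:, :480],crop(t,430,210,80,120,4)]))
print(r.sense()['eef_pos'])"
```

```text
[ 453.3099 -145.9731  331.4297]
```

View pics/c8.png

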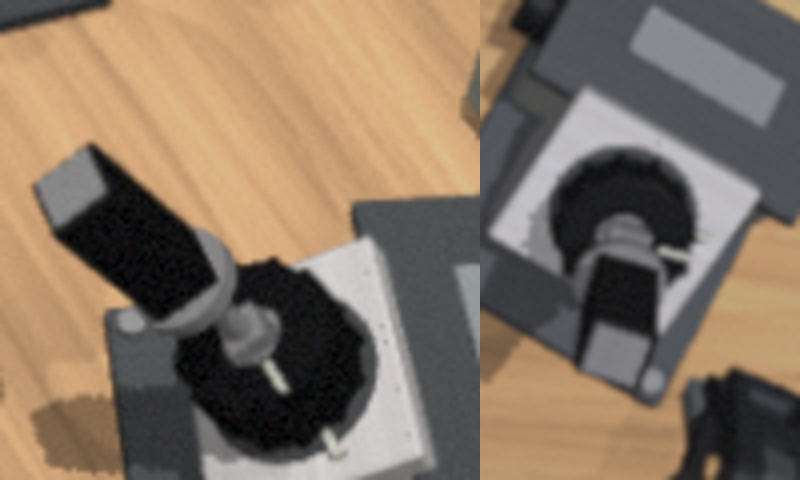

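The key stands in the knob, with its top face near side crop (70,187) and top crop (617,350). The pointer is near the mark. I'll check seating depth and angle numerically.

```bash
cat > chk.py <<'E'
from pl import *
def A(d): return np.degrees(np.arctan2(d@e,d@w))
Cs=lambda L:[(340+(a+.5)/4-.5,275+(b+.5)/4-.5) for a,b in L]
Ct=lambda L:[(430+(a-480+.5)/4-.5,210+(b+.5)/4-.5) for a,b in L]
s=np.mean(Cs([(36,186),(92,146),(109,184),(56,231)]),0);t=np.mean(Ct([(594,320),(650,332),(640,388),(582,370)]),0)
X,err=tri(F['side'],s,F['top'],t);print("top",X,err,"height above mouth",(X-REC)@z,"lat",(X-REC)@w,(X-REC)@e)
print("expected px",proj(F['side'],[REC+120*z]),s,proj(F['top'],[REC+120*z]),t)
o=np.array([583.7,-204.2,105]);P=onpl(F['side'],Cs([(266,361),(284,390)]),o);M=onpl(F['side'],Cs([(327,433),(337,456)]),o-36*z)
print("ptr",A(P[1]-P[0]),A(P[1]-o),"mark",A(M[0]-o),A(M[1]-o))
o=np.array([583.1,-200,105]);P=onpl(F['top'],Ct([(660,250),(687,257)]),o);M=onpl(F['top'],Ct([(697,240),(708,236)]),o-36*z)
print("ptr",A(P[1]-P[0]),A(P[1]-o),"mark",A(M[0]-o),A(M[1]-o))
E
python3 chk.py
```

```text
top [ 517.3932 -172.0841  200.3146] [np.float64(0.8789618403183912), np.float64(0.878961840318646)] height above mouth 119.22331971405067 lat -10.930926438865725 1.7468002117285408
expected px [[364.2251 319.4078]] [357.9375 321.3125] [[468.6548 292.7474]] [463.75 297.75]
ptr -71.5222944745608 -71.95137604460362 mark -70.85474167954857 -73.01255457327916
ptr -73.02611178217279 -74.30162644042404 mark -76.58384252037251 -71.70679703742677
```

```bash
python3 -c "
from rig import r
print(r.sign_off())"
```

```text
the job is handed in; nothing more can be done
None
```

The key is fully home in the lock knob, the knob is turned clockwise to its firm stop with the pointer at the mark, and the job was handed in at about 16 s. The round-pin driver was left alone, and the key leans about 4° downhill within the recess's play.

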